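# Put the corked spice jars away in the divided tote

### The arm

A 6-joint arm with a two-finger parallel gripper is mounted at the origin on the work surface. World frame = base frame: x ahead of the robot, y to its left, z up, the work surface at z = 0. Lengths are in m, angles in rad, forces in N, time in s.
With the tool pointing down it reaches from about 0.325 to 0.875 m from the base axis. Payload 4.4 kg.
Tool frame: the origin (TCP) lies at the very end of the fingers, on their centre line; the grasp point (between the pads) lies 19 mm behind it; z points along the fingers, y is the direction in which the jaws open and shut (so a half turn about z gives the same grasp; the last joint's range is limited). The gripper opens to 85 mm and grips with 20 to 120 N. Pads are 22 mm wide; open, the fingers measure 114 mm over their backs; the gripper's body (76 mm by 85 mm) begins 54 mm behind the grasp point. The pads swing forward as they close: fully open they stand 13 mm farther back than shut.
Start: joints at [1.079, 0.207, 1.542, -0, 1.393, -0.15], TCP at [0.193, 0.542, 0.231] pointing down, gripper open.
Joint ranges: [-2.73, 2.73], [-0.86, 2.22], [0.23, 2.46], [-1.11, 4.25], [0.08, 2.63], [-2.82, 2.82]. Speed limits (rad/s): [2.79, 2.79, 3.14, 3.14, 3.14, 3.14].

### API

Orientations are given as a rotation vector (axis times angle).
In Python, from station import * gives the robot as it stands. The module is installed in compiled form; this text tells all that it offers. Calls block until the motion is done:
- reach(position, orientation): joint-space move of the TCP to a pose.
- line_to(position, rate=0.15, frame=None, f_stop=None): straight line of the TCP; frame=None keeps the orientation; rate is the mean speed in m/s. With f_stop (N) it stops when the force on the tool has changed by that much, and returns True; else False.
- move_joints(angles): joint-space move.
- command_gripper(opening): finger opening in m; the grip force is fixed at half the most; returns when the fingers have stopped.
- hold(seconds).
- ik(position, orientation): joint angles nearest the present ones, or None.
- state(): the state.
- capture(name): name is "scene" or "side" or "wrist"; returns a dict with "pixels" (480x640x3 uint8, blue, green, red), "fx", "fy", "cx", "cy" (pixels), "eye" and "attitude" of the camera in the world; the wrist camera has in their place "tool_from_camera" (4x4, takes a point from camera to tool coordinates, whose origin is the TCP and whose axes are the flange's). Camera axes: x right, y down, z forward; pixel columns grow to the right and rows downward; lengths in m; the calibration is good to about 2 mm. A picture is of the moment at which its call begins: read the wrist's pose just before it. There is no depth.
A pose or a line that the arm cannot do raises MotionError and nothing moves.
- finish_job(): hands the job in, once; it reports no verdict.
The state is a dict: "t": time; "qpos": joint angles; "joint_velocities": joint speeds; "effort": joint torques, N m; "position": TCP position; "tool_rot": TCP orientation; "force": force on the tool from outside, world axes, zero at the start; "moment": the same for the moment, N m; "opening": finger opening in m.
Only numpy, scipy, OpenCV 4.12 (cv2) and the standard library are available. Lean on these libraries where they do the work, as an engineer would, in place of code of your own. Each camera call takes 0.05 s, during which the arm holds its last target. There are 200 camera calls.

### The job

Put the four frosted glass jars with cork stoppers away in the birch tote, each standing upright on the floor of the round well bored for its size: the largest jar in the largest well, the next in the next, down to the smallest. They are glass, so keep them upright and set each down gently rather than dropping it, and leave the steel shaker and the egg ring where they are.

Things in the scene. Friction and masses are not known exactly. Their poses are not given: they have to be found in the camera images.
- jar_32: The smallest of four upright round jars of pale frosted glass with a brown cork, on the dark grey mat. Glass 32 mm across, 70 mm high, straight-sided for its lower 54 mm; cork 20 mm across, 14 mm above the glass, so 84 mm in all. Jar and cork are one rigid piece. Origin: centre of its underside, z up.
- jar_42: The second smallest of four upright round jars of pale frosted glass with a brown cork, on the dark grey mat. Glass 42 mm across, 78 mm high, straight-sided for its lower 62 mm; cork 30 mm across, 14 mm above the glass, so 92 mm in all. Jar and cork are one rigid piece. Origin: centre of its underside, z up.
- jar_52: The second largest of four upright round jars of pale frosted glass with a brown cork, on the dark grey mat. Glass 52 mm across, 86 mm high, straight-sided for its lower 70 mm; cork 40 mm across, 14 mm above the glass, so 100 mm in all. Jar and cork are one rigid piece. Origin: centre of its underside, z up.
- jar_62: The largest of four upright round jars of pale frosted glass with a brown cork, on the dark grey mat. Glass 62 mm across, 96 mm high, straight-sided for its lower 80 mm; cork 50 mm across, 14 mm above the glass, so 110 mm in all. Jar and cork are one rigid piece. Origin: centre of its underside, z up.
- seat_48: Pale birch insert with the smallest of four round wells, in a compartment of the low birch tote; for the smallest jar (32 mm). Insert 90 mm square, 26 mm high; well 48 mm across, 18 mm deep, central, floor dark brown. Origin: centre of its underside, well floor 8 mm above it, mouth 26 mm; z up. The four inserts stand 2 by 2 in the tote, 99 mm between centres, in any order.
- seat_58: Pale birch insert with the second smallest of four round wells, in a compartment of the low birch tote; for the second smallest jar (42 mm). Insert 90 mm square, 26 mm high; well 58 mm across, 18 mm deep, central, floor dark brown. Origin: centre of its underside, well floor 8 mm above it, mouth 26 mm; z up. The tote is 204 mm square and fixed; its walls end 28 mm above this origin.
- seat_68: Pale birch insert with the second largest of four round wells, in a compartment of the low birch tote; for the second largest jar (52 mm). Insert 90 mm square, 26 mm high; well 68 mm across, 18 mm deep, central, floor dark brown. Origin: centre of its underside, well floor 8 mm above it, mouth 26 mm; z up. A low steel bow grip juts 22 mm out from two opposite sides of the tote.
- seat_78: Pale birch insert with the largest of four round wells, in a compartment of the low birch tote; for the largest jar (62 mm). Insert 90 mm square, 26 mm high; well 78 mm across, 18 mm deep, central, floor dark brown. Origin: centre of its underside, well floor 8 mm above it, mouth 26 mm; z up. The tote may be left or right of the mat.
- shaker: Steel shaker with a domed pierced top, 55 mm across, 89 mm high, standing on the mat; not a jar, stays where it is. Origin: centre of its underside, z up. The four jars, the shaker and the egg ring stand in two rows of three, in any order, about 100 mm between centres, on the fixed mat (210 by 320 mm, 5 mm thick).
- egg_ring: Steel egg ring lying flat on the mat, 76 mm across, 18 mm high, its handle folded flat across it (27 mm high); stays where it is. Origin: centre of its underside, z up. Clear of the work: a basalt molcajete 0.17 m high with its pestle and canisters along the table's far edge, a low green spoon rest there, a kettle far right, a toaster far left.
Not all that is in view belongs to the job. Leave any red or yellow look-alike of the jar_32 alone.

How it is judged:
At the end, for the whole second after the job is handed in: Each jar stands in the well of its own size rank (32 in 48, 42 in 58, 52 in 68, 62 in 78 mm): its centre within 12 mm of the well's, its underside within 4 mm of the well's floor, within 0.1 rad of upright, released and at rest; the shaker and the egg ring within 20 mm of where they started (horizontal distance between jar_32 and seat_48 below 0.012 m and z of jar_32 in the frame of seat_48 below 0.012 m and angle between each of jar_32, jar_42, jar_52, jar_62's own z axis and vertical below 0.1 rad and linear speed of each of jar_32, jar_42, jar_52, jar_62 below 0.02 m/s and horizontal distance between jar_42 and seat_58 below 0.012 m and z of jar_42 in the frame of seat_58 below 0.012 m and horizontal distance between jar_52 and seat_68 below 0.012 m and z of jar_52 in the frame of seat_68 below 0.012 m and horizontal distance between jar_62 and seat_78 below 0.012 m and z of jar_62 in the frame of seat_78 below 0.012 m and distance of each of shaker, egg_ring from where it was at the start of the episode below 0.02 m); the robot touches nothing.
It fails at once if the shaker is knocked out of its place (more than 20 mm) or over (distance of shaker from where it was at the start of the episode above 0.02 m or angle between shaker's own z axis and vertical above 0.5 rad).
It fails at once if the egg ring is knocked out of its place (more than 20 mm) or over (distance of egg_ring from where it was at the start of the episode above 0.02 m or angle between egg_ring's own z axis and vertical above 0.5 rad).
It fails at once if a glass jar is tipped over (leans more than 45 degrees) (angle between any of jar_32, jar_42, jar_52, jar_62's own z axis and vertical above 0.785 rad).
It fails at once if a glass jar is dropped (falls faster than 0.6 m/s, about 2 cm of fall, with the fingers off it) ((linear speed of jar_32 above 0.6 m/s and contact force between the fingers and jar_32 below 0.2 N) or (linear speed of jar_42 above 0.6 m/s and contact force between the fingers and jar_42 below 0.2 N) or (linear speed of jar_52 above 0.6 m/s and contact force between the fingers and jar_52 below 0.2 N) or (linear speed of jar_62 above 0.6 m/s and contact force between the fingers and jar_62 below 0.2 N)).
It fails at once if a glass jar is rammed onto an insert (more than 60 N between them) (contact force between any of jar_32, jar_42, jar_52, jar_62 and seat_48 above 60 N or contact force between any of jar_32, jar_42, jar_52, jar_62 and seat_58 above 60 N or contact force between any of jar_32, jar_42, jar_52, jar_62 and seat_68 above 60 N or contact force between any of jar_32, jar_42, jar_52, jar_62 and seat_78 above 60 N).
It also fails if it takes over 102 s, if anything falls off the work surface, if the arm or the gripper's body presses on something with over 40 N, if the wrist force passes 120 N, or if a joint passes its speed limit or range.

## Working session

There is one attempt and no reset: what is moved stays moved. The work goes in short steps, each a Python script; the robot and the scene stay as the last script left them, time stands still between calls to the robot, and variables do not carry over. Pictures are saved under pics/ and viewed, about 12 in all and at most 16, crops included, and the job is handed in when it is done.

```bash
mkdir -p pics
python3 - <<'E'
from station import *
import cv2,numpy as np
s=state();print(s['t'],s['position'],s['tool_rot'])
for n in ("scene","side","wrist"):
    c=capture(n); cv2.imwrite(f"pics/{n}0.png",c["pixels"])
    print(n,{k:np.round(v,4).tolist() for k,v in c.items() if k!="pixels"})
E
```

```text
0.0 [0.19236428 0.54105654 0.23009434] [-0.53417517 -3.09509797  0.00344374]
scene {'fx': 434.9429, 'fy': 434.9429, 'cx': 325.6518, 'cy': 239.4644, 'eye': [0.9077, -0.4294, 0.4558], 'attitude': [-2.0103, -0.8454, 0.4758]}
side {'fx': 498.7239, 'fy': 498.7239, 'cx': 321.2976, 'cy': 240.465, 'eye': [0.021, -0.7902, 0.6491], 'attitude': [-2.0914, 0.5354, -0.2642]}
wrist {'fx': 349.0531, 'fy': 349.0531, 'cx': 320.7002, 'cy': 244.5702, 'tool_from_camera': [[-0.0003, -0.9637, -0.2671, 0.0677], [1.0, -0.0004, 0.0001, -0.0001], [-0.0002, -0.2671, 0.9637, -0.1427], [0.0, 0.0, 0.0, 1.0]]}
```

View pics/scene0.png

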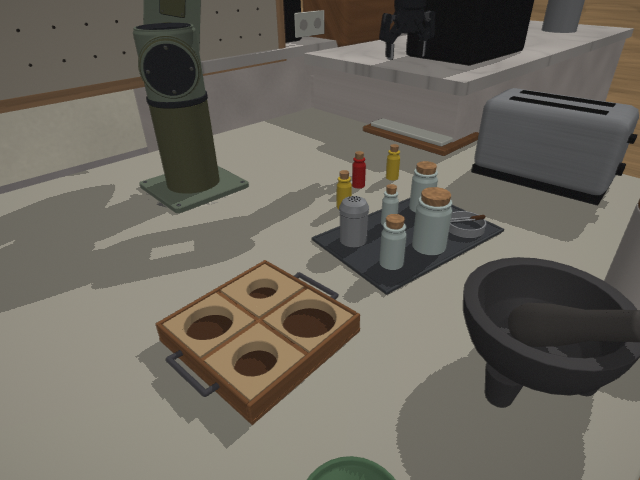

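View pics/side0.png

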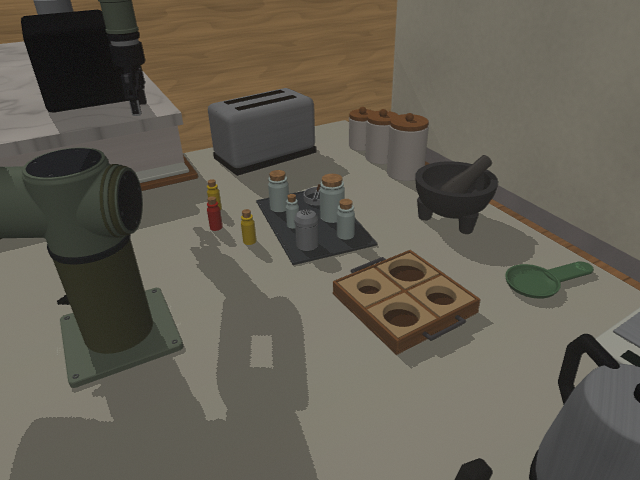

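The four frosted jars with corks stand on the dark mat, in the scene view at about (432,222), (425,190), (393,243) and (390,205). The look-alikes are red at (359,170) and yellow at (344,190) and (393,165). The shaker is at (354,222) and the ring at (466,224). The tote's wells are at (263,289), (209,322), (309,318) and (255,358). Next I triangulate from both views.

```bash
cat > h.py <<'E'
import numpy as np,cv2
from scipy.spatial.transform import Rotation as R
from station import *
CAM={'scene':(434.9429,325.6518,239.4644,[0.9077,-0.4294,0.4558],[-2.0103,-0.8454,0.4758]),
'side':(498.7239,321.2976,240.465,[0.021,-0.7902,0.6491],[-2.0914,0.5354,-0.2642])}
def ray(cam,u,v):
    f,cx,cy,e,a=CAM[cam]; d=R.from_rotvec(a).apply([(u-cx)/f,(v-cy)/f,1]); return np.array(e),d
def plane(er,z):
    e,d=er; return e+d*(z-e[2])/d[2]
def tri(*rs):
    A=0;b=0
    for e,d in rs:
        d=d/np.linalg.norm(d);P=np.eye(3)-np.outer(d,d);A=A+P;b=b+P@e
    return np.linalg.solve(A,b)
def wray(c,s,u,v):
    T=c['tool_from_camera'];Rt=R.from_rotvec(s['tool_rot']).as_matrix()
    d=Rt@T[:3,:3]@np.array([(u-c['cx'])/c['fx'],(v-c['cy'])/c['fy'],1])
    return Rt@T[:3,3]+s['position'],d
E
python3 - <<'E'
from h import *
np.set_printoptions(precision=4,suppress=True)
P={'wS':((263,289),(369,287)),'wL':((309,318),(407,270)),'wa':((209,322),(401,315)),'wb':((255,358),(441,296)),
'j62':((436,195),(331,180)),'jback':((427,168),(278,175)),'jfront':((395,222),(346,204)),'jsmall':((392,188),(292,198)),'shaker':((355,201),(307,213))}
for k,(a,b) in P.items(): print(k,tri(ray('scene',*a),ray('side',*b)))
s=state();print(R.from_rotvec(s['tool_rot']).as_matrix())
# orientation with camera: tool down, angle a
for p in ((0.55,-0.05,.35),(0.55,.17,.35)):
  for a in (0,90,180,-90):
    o=(R.from_euler('z',a,degrees=True)*R.from_matrix(np.diag([-1,1,-1.]))).as_rotvec(); print(p,a,ik(p,o))
E
```

```text
wS [ 0.462  -0.1397  0.0298]
wL [ 0.5601 -0.1326  0.0308]
wa [ 0.468  -0.2386  0.0304]
wb [ 0.5669 -0.2319  0.0307]
j62 [0.5517 0.1756 0.1095]
jback [0.4586 0.2852 0.099 ]
jfront [0.5389 0.081  0.0903]
jsmall [0.4492 0.1851 0.0838]
shaker [0.4419 0.0889 0.0905]
[[-0.9422  0.3352 -0.0009]
 [ 0.3352  0.9422 -0.0016]
 [ 0.0003 -0.0018 -1.    ]]
(0.55, -0.05, 0.35) 0 [-0.2474  0.0923  1.43    0.      1.6193 -1.8182]
(0.55, -0.05, 0.35) 90 None
(0.55, -0.05, 0.35) 180 [-0.2474  0.0923  1.43   -0.      1.6193  1.3234]
(0.55, -0.05, 0.35) -90 [-0.2474  0.0923  1.43   -0.      1.6193 -0.2474]
(0.55, 0.17, 0.35) 0 [ 0.1495  0.1439  1.3729 -0.      1.6248 -1.4213]
(0.55, 0.17, 0.35) 90 None
(0.55, 0.17, 0.35) 180 [ 0.1495  0.1439  1.3729 -0.      1.6248  1.7203]
(0.55, 0.17, 0.35) -90 [ 0.1495  0.1439  1.3729 -0.      1.6248  0.1495]
```

The triangulation agrees with the sizes and spacing. The wells read 48 at (0.462,-0.140), 78 at (0.560,-0.133), 68 at (0.468,-0.239) and 58 at (0.567,-0.232). Next I take a close look with the wrist camera over the mat and the tote.

```bash
cat >> h.py <<'E'
ORI=(R.from_euler('z',-90,degrees=True)*R.from_matrix(np.diag([-1,1,-1.]))).as_rotvec()  # tool x=+y, jaws along world x
E
python3 - <<'E'
from h import *
import pickle
ims=[]
D={}
for n,p in (('mat',(.50,.25,.28)),('tote',(.515,-.115,.28))):
    reach(p,ORI); hold(.3); s=state(); c=capture('wrist'); D[n]=(c,s)
    cv2.imwrite(f'pics/w_{n}.png',c['pixels']); print(s['t'],s['position'],s['force'])
pickle.dump(D,open('w.pkl','wb'))
E
```

```text
2.025 [0.49962433 0.25067156 0.27990905] [0.14850911 0.4140363  0.29120335]
3.7417 [ 0.51519379 -0.11417682  0.27999204] [ 0.15306302 -1.00764239  0.05278153]
```

View pics/w_mat.png

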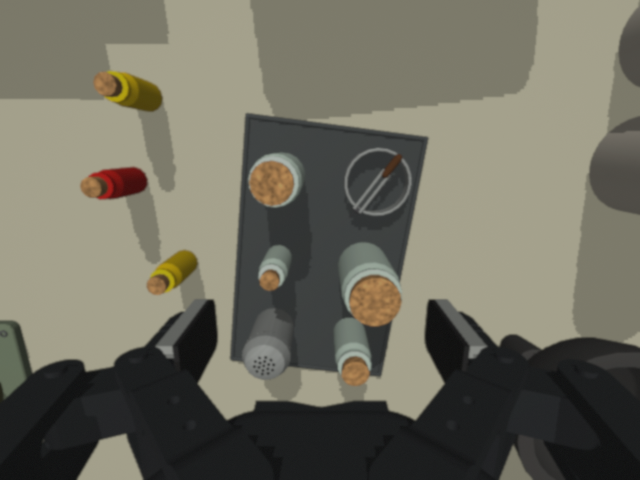

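View pics/w_tote.png

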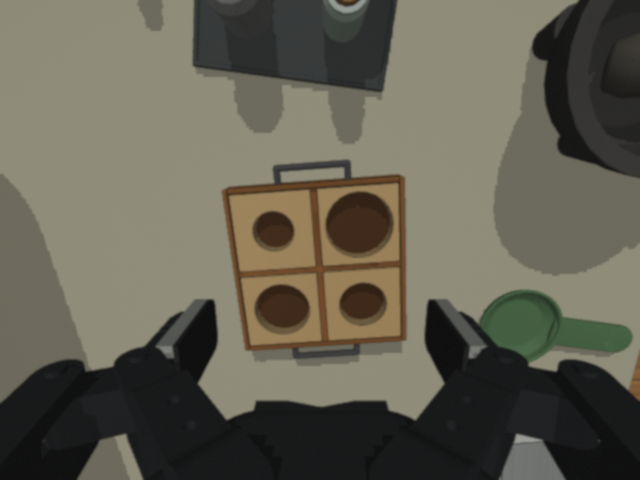

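The mat view shows the corks at 52 (273,180), 32 (270,280), 62 (375,300) and 42 (355,371), with the shaker at (266,355) and the ring at (378,182). The tote view shows the well mouths at 48 (273,230), 78 (359,223), 68 (282,307) and 58 (362,302).

Run:
```python
from h import *
import pickle
np.set_printoptions(precision=4,suppress=True)
D=pickle.load(open('w.pkl','rb'))
for k,u,v,z in (('52',273.5,180,.105),('32',270,280,.089),('62',375,300,.115),('42',355,371,.097)):print(k,plane(wray(*D['mat'],u,v),z))
for k,u,v in (('48',273,230),('78',359,223),('68',282,307),('58',362,302)):print(k,plane(wray(*D['tote'],u,v),.0305))
# scene/side cork tops at true top height
P={'62':((436,195),(331,180),.113),'52':((427,168),(278,175),.103),'42':((395,222),(346,204),.095),'32':((392,188),(292,198),.087)}
for k,(a,b,z) in P.items(): print(k,plane(ray('scene',*a),z),plane(ray('side',*b),z))
```

```text
52 [0.457  0.2904 0.105 ]
32 [0.4477 0.1882 0.089 ]
62 [0.5515 0.178  0.115 ]
42 [0.5365 0.0868 0.097 ]
48 [ 0.46   -0.1379  0.0305]
78 [ 0.5589 -0.1296  0.0305]
68 [ 0.4676 -0.2348  0.0305]
58 [ 0.5656 -0.228   0.0305]
62 [0.5545 0.1713 0.113 ] [0.5476 0.1676 0.113 ]
52 [0.464  0.2766 0.103 ] [0.4556 0.2781 0.103 ]
42 [0.5437 0.0744 0.095 ] [0.5347 0.0739 0.095 ]
32 [0.4515 0.1828 0.087 ] [0.4458 0.1765 0.087 ]
```

```bash
cat >> h.py <<'E'
JAR={62:(.5515,.177,.046,.110),52:(.457,.2885,.037,.100),42:(.5365,.085,.030,.092),32:(.4477,.1875,.024,.084)}
WELL={62:(.5595,-.131),52:(.4678,-.2365),42:(.5662,-.2298),32:(.461,-.1388)}
FLOOR=.0125
def pick(d,ztrav=.20):
    x,y,o,h=JAR[d]; zg=.005+o
    reach((x,y,zg+h+.03-o+.0),ORI); line_to((x,y,zg),rate=.12)
    command_gripper(d/1000-.012); s=state(); print('grip',d,s['opening'],s['t'],s['force'])
    line_to((x,y,zg+.02),rate=.06); line_to((x,y,.135+o),rate=.2); s=state(); print('lifted',s['opening'],s['force'],s['t'])
def place(d):
    o=JAR[d][2]; x,y=WELL[d]
    reach((x,y,.135+o),ORI); line_to((x,y,FLOOR+.012+o),rate=.12); hold(.15)
    hit=line_to((x,y,FLOOR-.006+o),rate=.02,f_stop=4); s=state()
    print('down',d,hit,'base z',s['position'][2]-o,s['force'],s['t'])
def release(d):
    o=JAR[d][2]; x,y=WELL[d]; z=state()['position'][2]
    command_gripper(min(.085,d/1000+.018)); line_to((x,y,z+JAR[d][3]+.02-o+.02),rate=.15); print('rel',state()['t'])
E
python3 - <<'E'
from h import *
command_gripper(.085); print(state()['opening'])
pick(62)
s=state();c=capture('wrist');a=c['pixels']
b=capture('side')['pixels']
cv2.imwrite('pics/g62.png',np.hstack([cv2.resize(a,(400,300)),cv2.resize(b[120:420,180:580],(400,300))]))
E
```

```text
0.08489597244990126
grip 62 0.06097062404812171 6.5167 [ 0.21900959 -0.13822351  4.28060354]
lifted 0.060828061196747635 [ 0.07813387  0.71613398 -2.88976149] 7.7
```

View pics/g62.png

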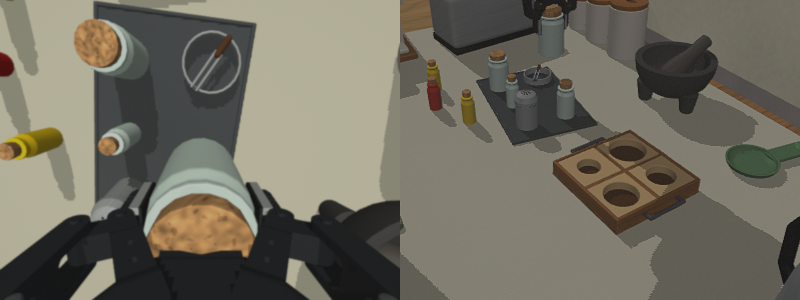

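The jar is held upright and centred, and the other objects are undisturbed. Now I place it.

Run:
```python
from h import *
place(62)
c=capture('side')['pixels'];d=capture('scene')['pixels']
cv2.imwrite('pics/p62.png',np.hstack([cv2.resize(c[180:360,300:540],(400,300)),cv2.resize(d[180:420,140:460],(400,300))]))
```

```text
down 62 True base z 0.015495511876126432 [-0.50438553  0.49236412  4.11052276] 10.75
```

View pics/p62.png

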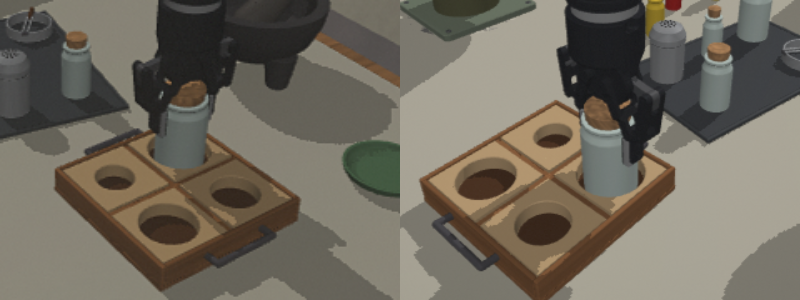

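The 62 jar sits inside the 78 well, with contact felt at base z of about 15 mm. I release it, go on to jar 52, and take a wrist frame of the mat on the way for jar 42.

Run:
```python
from h import *
import pickle
release(62)
reach((.50,.17,.25),ORI); hold(.2); s=state(); c=capture('wrist'); pickle.dump((c,s),open('w2.pkl','wb'))
command_gripper(.078)
pick(52); a=capture('wrist')['pixels']
place(52)
b=capture('side')['pixels'];d=capture('scene')['pixels']
f=lambda i:cv2.resize(i,(400,300))
cv2.imwrite('pics/p52.png',np.vstack([np.hstack([f(c['pixels']),f(a)]),np.hstack([f(b[180:360,300:540]),f(d[180:420,140:460])])]))
```

```text
rel 12.0333
grip 52 0.051133888831989584 15.7083 [-0.96855127  0.00915048  5.95008334]
lifted 0.05074740011167504 [-0.43460854  1.00527634 -2.17829791] 16.8917
down 52 True base z 0.01530952784841786 [-1.1237354   0.15221762  4.43372732] 20.625
```

View pics/p52.png

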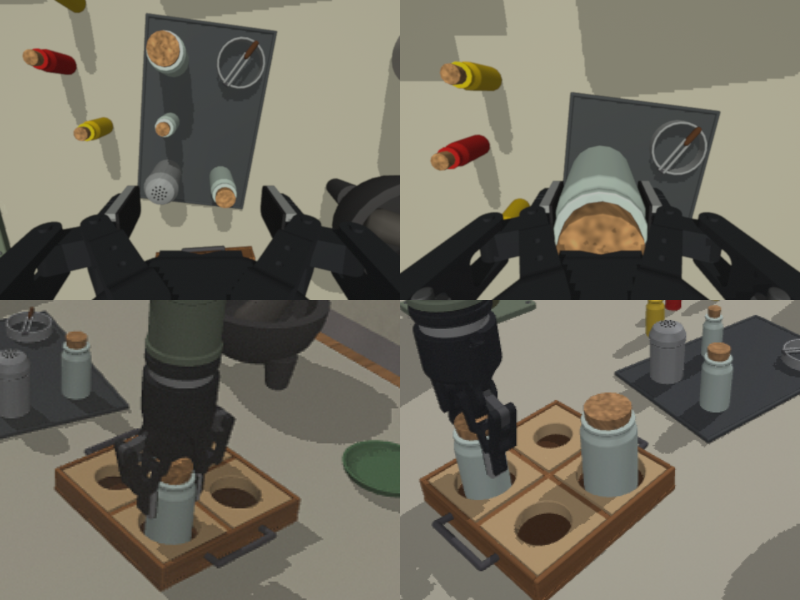

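Jar 52 is in the 68 well. I refine 42 and 32 from the second frame, where their corks are at about (360,317) and (261,205).

Run:
```python
from h import *
import h,pickle
c,s=pickle.load(open('w2.pkl','rb'))
m42=plane(wray(c,s,360,317),.097); m32=plane(wray(c,s,261,205),.089); print(m42,m32)
for d,m in ((42,m42),(32,m32)):
    x,y,o,t=h.JAR[d]; assert np.hypot(x-m[0],y-m[1])<.008; h.JAR[d]=((x+m[0])/2,(y+m[1])/2,o,t)
print(h.JAR)
release(52); command_gripper(.068)
pick(42); a=capture('wrist')['pixels']
place(42)
b=capture('side')['pixels'];d=capture('scene')['pixels']
f=lambda i:cv2.resize(i,(400,300))
cv2.imwrite('pics/p42.png',np.vstack([np.hstack([f(a),f(b)]),np.hstack([f(b[180:360,300:540]),f(d[180:420,140:460])])]))
```

```text
[0.53637739 0.08452082 0.097     ] [0.44783883 0.1883503  0.089     ]
{62: (0.5515, 0.177, 0.046, 0.11), 52: (0.457, 0.2885, 0.037, 0.1), 42: (np.float64(0.5364386960505403), np.float64(0.08476041022547398), 0.03, 0.092), 32: (np.float64(0.4477694128771189), np.float64(0.1879251480481334), 0.024, 0.084)}
rel 21.8917
grip 42 0.0406108852251355 24.625 [-0.14164288  0.67558793  4.10263761]
lifted 0.040845569574686165 [-0.36605346 -0.27381464 -1.14894202] 25.8083
down 42 True base z 0.01534714513225284 [0.05825317 0.37459528 4.25778679] 28.8333
```

View pics/p42.png

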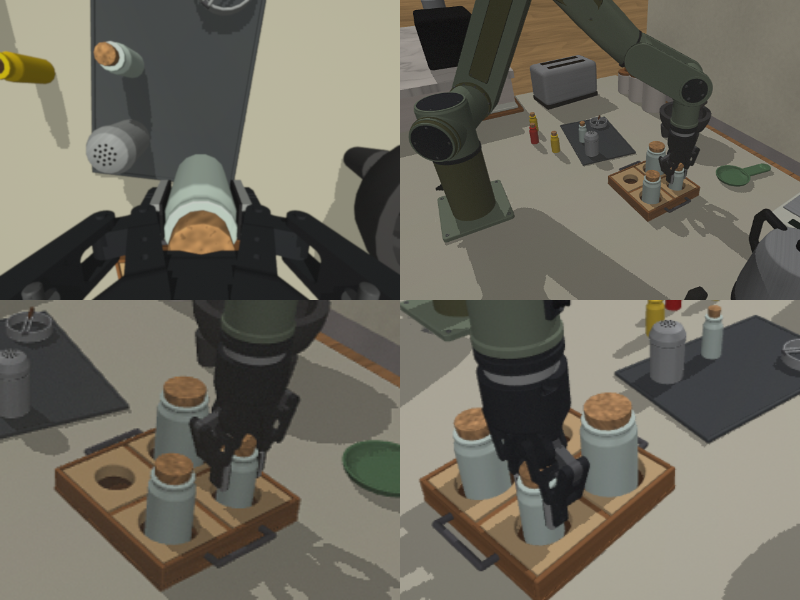

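Jar 42 stands in the 58 well, and the floor contact height is again the same. The last one is jar 32.

Run:
```python
from h import *
release(42); command_gripper(.058)
pick(32); a=capture('wrist')['pixels']
place(32); release(32)
line_to((.461,-.10,.28)); command_gripper(.085); reach((.515,-.115,.33),ORI); hold(.3)
s=state(); c=capture('wrist'); import pickle; pickle.dump((c,s),open('w3.pkl','wb')); print(s['t'],s['force'])
reach((.40,.10,.38),ORI); hold(.2)
b=capture('side')['pixels'];d=capture('scene')['pixels']
f=lambda i:cv2.resize(i,(400,300))
cv2.imwrite('pics/end.png',np.vstack([np.hstack([f(a),f(c['pixels'])]),np.hstack([f(b[140:380,200:520]),f(d[165:405,140:460])])]))
```

```text
rel 30.0917
grip 32 0.03073101858590036 33.1667 [ 0.4576923  -0.03965894  5.6753104 ]
lifted 0.030831845126469002 [-0.67135132 -0.6178088  -1.53073359] 34.35
down 32 True base z 0.01516315958667646 [-0.23383119 -0.31631845  4.53518269] 37.425
rel 38.5667
40.8333 [ 0.43216428  0.27601498 -0.22072978]
```

View pics/end.png

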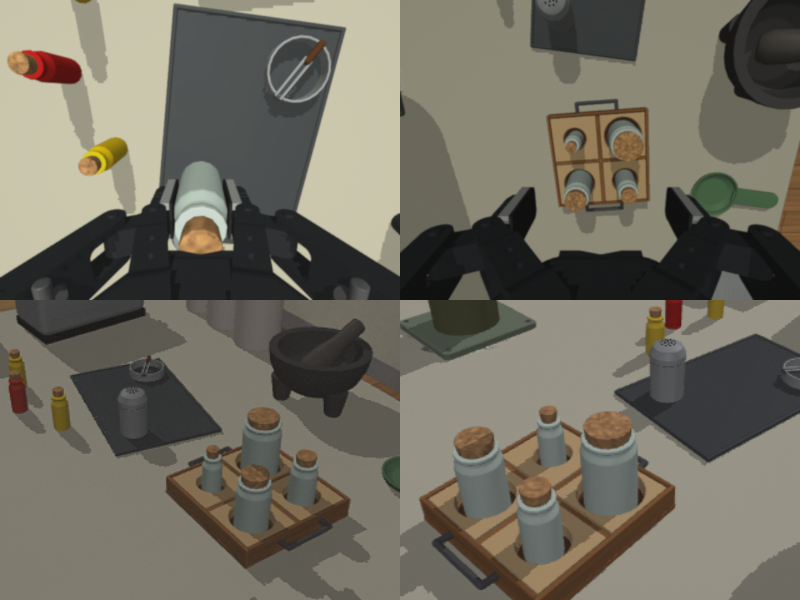

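All four jars stand upright inside their wells. Each touched down at a base height of about 15 mm, far below the 31 mm rim, so none is perched. The well clearance is 8 mm, which keeps each one centred within 12 mm. The shaker and ring look unmoved, and the arm is clear.

Run:
```python
from station import *
finish_job(); print(state()['t'])
```

```text
the job is handed in; nothing more can be done
the job is handed in; nothing more can be done
```

All four jars are in the tote, each in the well for its size (32 in 48, 42 in 58, 52 in 68, 62 in 78 mm). The job was handed in at about 42 s on the robot's clock; no verdict is reported.

- **Final pictures:** in the side, scene and wrist views all four jars stand upright and released inside their wells. The shaker and egg ring look unmoved, though I judged that by eye and did not measure it. The arm is clear of everything.
- **Set-down:** each jar was lowered until the tool force changed by 4 N, well under the 60 N limit. All four touched at a base height of 15.2–15.5 mm.
- **One disagreement:** I had expected the well floors at about 12.5 mm from the camera measurement, so contact came about 3 mm high. I put this down to camera calibration error (about 2 mm) and pads slipping a little on closing. It was the same for all four jars and far below the 31 mm rim, so none is perched on an edge.
- **Not measured:** I did not measure how far each jar is from its well's centre. A jar inside its well can be at most about 8 mm off, against the 12 mm allowed.

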